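# Slide up the heat under the saucepan

### The job

Turn up the heat under the saucepan: with a light touch, run your fingertips along the hob's touch strip in front of it, over the six dots one after another from the small green one to the big red one, and finish still resting lightly on the red dot (the program ends while holding it). Press the springy strip only gently, never near the bottom of its travel, keep off the strip in front of the kettle, and do not shift or lift the saucepan or anything else lying about.

Things in the scene. Friction and masses are not known exactly. Their poses are not given: they have to be found in the camera images.
- hob: Twin induction hob, fixed, 380 (x) x 600 (y) mm, black glass top 65 mm high. Origin: centre of its underside; at zero yaw x points away from the robot, y to its left. Cooking zones (pale rings, 200 mm across) centred at (75, +140) and (75, -140) mm; before each, at (-138, +140) and (-138, -140), lies its own touch strip, left_strip at +y and right_strip at -y.
- saucepan: Steel saucepan, 170 mm across and 85 mm high, black-ended handle sticking out 220 mm from its axis along its x axis; loose, standing on one of the two zones. Origin: centre of its underside.
- kettle: Blue kettle with a black hoop handle, 152 mm across the foot, 158 mm high; loose, on the zone the saucepan is not on. Origin: centre of its underside.
- shaker: Small glass salt shaker with a steel cap, 43 mm across, 55 mm high; loose, on the hob's glass between the zones. Origin: centre of its underside.
- mug: White mug, 80 mm across, 95 mm high, loose on the worktop. Origin: centre of its underside.
- flour_jar: Clear jar with orange cap, 90 mm across, 150 mm high, loose on the worktop. Origin: centre of its underside.
- basin: Pale green bowl, 220 mm across, 90 mm high, loose on the worktop. Origin: centre of its underside.
- left_strip (a joint): How far the left (+y) touch strip is pushed down, m: 0 at rest, 0.008 at its stop. It is a flat pale grey plate 84 (x) x 228 (y) mm, top 10 mm proud of the glass (75 mm above the worktop), and floats on soft springs without tilting: it starts to sink at about 1.7 N and is 6 mm down at about 8 N. More than 6.5 mm is too hard.
- left_dot1: Dot 1 of 6 of the left (+y) strip: green, 16 mm across, 1.5 mm high. Origin: its centre, at the level of the plate's flat top. The six lens-shaped dots lie on a gentle arc, 38 mm apart in the hob's y, running outward from the hob's middle (dot 1) to its side (dot 6, +y).
- left_dot2: Dot 2 of 6 of the left (+y) strip: yellow, 18 mm across, 1.5 mm high. Origin: its centre, at the level of the plate's flat top.
- left_dot3: Dot 3 of 6 of the left (+y) strip: yellow, 20 mm across, 1.5 mm high. Origin: its centre, at the level of the plate's flat top.
- left_dot4: Dot 4 of 6 of the left (+y) strip: orange, 22 mm across, 1.5 mm high. Origin: its centre, at the level of the plate's flat top.
- left_dot5: Dot 5 of 6 of the left (+y) strip: orange, 24 mm across, 1.5 mm high. Origin: its centre, at the level of the plate's flat top.
- left_dot6: Dot 6 of 6 of the left (+y) strip: red, 26 mm across, 1.5 mm high. Origin: its centre, at the level of the plate's flat top.
- right_strip (a joint): How far the right (-y) touch strip is pushed down, m: 0 at rest, 0.008 at its stop. It is a flat pale grey plate 84 (x) x 228 (y) mm, top 10 mm proud of the glass (75 mm above the worktop), and floats on soft springs without tilting: it starts to sink at about 1.7 N and is 6 mm down at about 8 N. More than 6.5 mm is too hard.
- right_dot1: Dot 1 of 6 of the right (-y) strip: green, 16 mm across, 1.5 mm high. Origin: its centre, at the level of the plate's flat top. The six lens-shaped dots lie on a gentle arc, 38 mm apart in the hob's y, running outward from the hob's middle (dot 1) to its side (dot 6, -y).
- right_dot2: Dot 2 of 6 of the right (-y) strip: yellow, 18 mm across, 1.5 mm high. Origin: its centre, at the level of the plate's flat top.
- right_dot3: Dot 3 of 6 of the right (-y) strip: yellow, 20 mm across, 1.5 mm high. Origin: its centre, at the level of the plate's flat top.
- right_dot4: Dot 4 of 6 of the right (-y) strip: orange, 22 mm across, 1.5 mm high. Origin: its centre, at the level of the plate's flat top.
- right_dot5: Dot 5 of 6 of the right (-y) strip: orange, 24 mm across, 1.5 mm high. Origin: its centre, at the level of the plate's flat top.
- right_dot6: Dot 6 of 6 of the right (-y) strip: red, 26 mm across, 1.5 mm high. Origin: its centre, at the level of the plate's flat top.

How it is judged (in metres and radians):
On the way, in this order (a step that is already met when the one before it is completed fails the run):
1. the fingertips touch dot 1 of the strip in front of the saucepan (((y of saucepan in the frame of hob above 0.05 m and contact force between the fingers and left_dot1 above 0.2 N) or (y of saucepan in the frame of hob below -0.05 m and contact force between the fingers and right_dot1 above 0.2 N))), for 0.08 s.
2. the fingertips touch dot 2 of the strip in front of the saucepan (((y of saucepan in the frame of hob above 0.05 m and contact force between the fingers and left_dot2 above 0.2 N) or (y of saucepan in the frame of hob below -0.05 m and contact force between the fingers and right_dot2 above 0.2 N))), for 0.08 s.
3. the fingertips touch dot 3 of the strip in front of the saucepan (((y of saucepan in the frame of hob above 0.05 m and contact force between the fingers and left_dot3 above 0.2 N) or (y of saucepan in the frame of hob below -0.05 m and contact force between the fingers and right_dot3 above 0.2 N))), for 0.08 s.
4. the fingertips touch dot 4 of the strip in front of the saucepan (((y of saucepan in the frame of hob above 0.05 m and contact force between the fingers and left_dot4 above 0.2 N) or (y of saucepan in the frame of hob below -0.05 m and contact force between the fingers and right_dot4 above 0.2 N))), for 0.08 s.
5. the fingertips touch dot 5 of the strip in front of the saucepan (((y of saucepan in the frame of hob above 0.05 m and contact force between the fingers and left_dot5 above 0.2 N) or (y of saucepan in the frame of hob below -0.05 m and contact force between the fingers and right_dot5 above 0.2 N))), for 0.08 s.
6. the fingertips touch dot 6 of the strip in front of the saucepan (((y of saucepan in the frame of hob above 0.05 m and contact force between the fingers and left_dot6 above 0.2 N) or (y of saucepan in the frame of hob below -0.05 m and contact force between the fingers and right_dot6 above 0.2 N))), for 0.08 s.
At the end, for the whole second after the job is handed in: The fingertips rest on the red dot (dot 6) of the strip in front of the saucepan with more than 0.2 N, that strip is pushed down less than 6.5 mm, and the saucepan, kettle and other loose things are within 15 mm of where they started (((y of saucepan in the frame of hob above 0.05 m and contact force between the fingers and left_dot6 above 0.2 N and value of joint left_strip below 0.0065 m) or (y of saucepan in the frame of hob below -0.05 m and contact force between the fingers and right_dot6 above 0.2 N and value of joint right_strip below 0.0065 m)) and distance of each of saucepan, kettle, shaker, mug, flour_jar, basin from where it was at the start of the episode below 0.015 m); the arm keeps its last pose, push and grip.
It fails at once if a touch strip is pressed hard (pushed down more than 6.5 mm) (value of joint any of left_strip, right_strip above 0.0065 m).
It fails at once if the other strip, the one in front of the kettle, is touched (pushed down more than 0.5 mm) ((y of saucepan in the frame of hob above 0.05 m and value of joint right_strip above 0.0005 m) or (y of saucepan in the frame of hob below -0.05 m and value of joint left_strip above 0.0005 m)).
It fails at once if a loose thing (saucepan, kettle, shaker, mug, jar, basin) is shifted or lifted more than 15 mm (distance of any of saucepan, kettle, shaker, mug, flour_jar, basin from where it was at the start of the episode above 0.015 m).
It also fails if it takes over 40 s, if anything falls off the work surface, if the arm or the gripper's body presses on something with over 40 N, if the wrist force passes 120 N, or if a joint passes its speed limit or range.

### The arm

A 6-joint arm with a two-finger parallel gripper is mounted at the origin on the work surface. World frame = base frame: x ahead of the robot, y to its left, z up, the work surface at z = 0. Lengths are in mm, angles in rad, forces in N, time in s.
With the tool pointing down it reaches from about 350 to 775 mm from the base axis. Payload 7.3 kg.
Tool frame: the origin (TCP) lies midway between the tips of the shut fingers; the grasp point (between the pads) lies 19 mm behind it; z points along the fingers, y is the direction in which the jaws open and shut (so a half turn about z gives the same grasp; the last joint's range is limited). The gripper opens to 92 mm and grips with 3 to 60 N. Pads are 19 mm wide; open, the fingers measure 130 mm over their backs; the gripper's body (75 mm by 190 mm) begins 47 mm behind the grasp point.
Start: joints at [-1.347, 0.342, 1.524, -0, 1.275, -0.146], TCP at [189.773, -489.521, 226.741] pointing down, gripper open.
Joint ranges: [-2.53, 2.53], [-0.77, 2.02], [0.04, 2.7], [-1, 4.14], [0.28, 2.66], [-3.11, 3.11]. Speed limits (rad/s): [2.57, 2.57, 3.14, 3.14, 3.14, 3.14].

### API

Orientations are given as [roll, pitch, yaw] about the fixed x, y, z axes, in that order (R = Rz(yaw) Ry(pitch) Rx(roll)).
In Python, from plant import sensors, imaging, ticket gives the robot as it stands. The module is installed in compiled form; this text tells all that it offers.
- The arm moves only by the tool arm_command, never from a script. Its argument "increments" is one flat list of numbers, 5 for each row, row after row: the closure, from 0 (fully open) to 1 (shut), then the shift along the tool's x, y, z in mm, then the turn about the tool's z in degrees. In form: [hand, dx, dy, dz, spin, hand, dx, dy, dz, spin, ...]. A call has 1 to 20 rows; each row is the pose to reach, as a shift and turn from the pose commanded when the call began, along the tool's axes at that moment; what a row does not reach only later rows make up. A row lasts 1/8 s, in which the tool goes at most 62.5 mm and 10.7 degrees, less where a joint would pass 70% of its speed; a pose out of reach is approached as far as the arm can. A call with a gripper value outside its range is refused whole. The fingers move at their own pace and stop on an object; the grip force is fixed at half the most. Time passes only in rows, so rows that repeat a pose let the fingers close. It gives the time, the measured TCP pose, the force and the opening at its end, in the units of the state.
- sensors.get_obs(): the state, without advancing time (a new reading comes with each control period).
- imaging.capture(name): name is "side" or "top" or "wrist"; returns the picture (420x560x3 uint8, blue, green, red); there is no depth.
- imaging.calibration(name): a dict with "fx", "fy", "cx", "cy" (pixels), "world_to_cam" (4x4, takes a point from world to camera coordinates); the wrist camera has in their place "hand_eye" (4x4, takes a point from camera to tool coordinates, whose origin is the TCP and whose axes are the flange's). Camera axes: x right, y down, z forward; pixel columns grow to the right and rows downward; lengths in mm; the calibration is good to about 2 mm. A picture is of the moment at which its call begins: read the wrist's pose just before it. calibration takes no time and is no camera call.
- ticket.close_job(): hands the job in, once; it reports no verdict.
The state is a dict: "time": time; "joint_positions": joint angles; "dq": joint speeds; "tau": joint torques, N m; "tool_pos": TCP position; "tcp_rot": TCP orientation; "contact_force": force on the tool from outside, world axes, zero at the start; "moment": the same for the moment, N m; "grip_width": finger opening in mm.
Only numpy, scipy, OpenCV 4.12 (cv2) and the standard library are available. Lean on these libraries where they do the work, as an engineer would, in place of code of your own. Each camera call takes 0.05 s, during which the arm holds its last target. There are 200 camera calls.

## Working session

There is one attempt and no reset: what is moved stays moved. The work goes in short steps, Python scripts to look and compute and a tool call to move; the robot and the scene stay as the last step left them, time stands still between calls to the robot, and variables do not carry over. Pictures are saved under pics/ and viewed, about 8 in all and at most 12, crops included, and the job is handed in when it is done.

Besides the shell and the picture viewer there is one more tool, called by a JSON object that holds its "name" and its "arguments", one argument or row to a line. arm_command: Moves the arm, as the interface text tells. Its arguments: {"type":"object","properties":{"increments":{"type":"array","items":{"type":"number"}}},"required":["increments"]}

```bash
mkdir -p pics
python3 - <<'E'
from plant import sensors, imaging
import cv2
o=sensors.get_obs();print(o)
for n in("top","side"):
    cv2.imwrite(f"pics/{n}0.png",imaging.capture(n)); c=imaging.calibration(n);print(n,c)
print(imaging.calibration("wrist"))
E
```

```text
{'time': 0.0, 'joint_positions': array([-1.34701201e+00,  3.42700407e-01,  1.52498223e+00,  2.36290764e-05,
        1.27540747e+00, -1.46031313e-01]), 'dq': array([-0.00032311, -0.00054696,  0.00075141,  0.00103759,  0.00051566,
       -0.00116292]), 'tau': array([-1.18080094e-03, -4.31246817e+01, -2.44216669e+01,  7.16469996e-02,
        5.60376188e-02, -1.21713188e-04]), 'tool_pos': array([ 189.68189121, -489.11473561,  226.06869053]), 'tcp_rot': array([-3.14011443e+00, -2.40252926e-04,  3.69808559e-01]), 'contact_force': array([-0.18175319, -0.12628801,  0.17973466]), 'moment': array([-0.01212673,  0.00025997,  0.00942034]), 'grip_width': 91.8230984347953}
top {'fx': 533.2626844560328, 'fy': 533.2626844560328, 'cx': 281.5010057537862, 'cy': 210.85890687221632, 'world_to_cam': array([[ 1.39060099e-02, -9.99889383e-01, -5.27682684e-03,
        -4.10320367e+01],
       [-9.98097452e-01, -1.35636750e-02, -6.01456884e-02,
         5.67196005e+02],
       [ 6.00674621e-02,  6.10317396e-03, -9.98175662e-01,
         1.97908637e+03],
       [ 0.00000000e+00,  0.00000000e+00,  0.00000000e+
[... 257 characters left out ...]
70131e-01,  5.57601620e-01, -7.12899536e-01,
         3.23444831e+02],
       [ 4.08201850e-01, -5.84843841e-01, -7.00948594e-01,
         9.40400862e+02],
       [ 0.00000000e+00,  0.00000000e+00,  0.00000000e+00,
         1.00000000e+00]])}
{'fx': 357.35218254942725, 'fy': 357.35218254942725, 'cx': 284.7676552372416, 'cy': 212.10781334306319, 'hand_eye': array([[-3.17239573e-05, -9.58269300e-01, -2.85867010e-01,
         7.70309499e+01],
       [ 9.99999657e-01, -2.66941701e-04,  7.83854320e-04,
         2.73564454e-01],
       [-8.27453356e-04, -2.85866887e-01,  9.58268980e-01,
        -1.58540078e+02],
       [ 0.00000000e+00,  0.00000000e+00,  0.00000000e+00,
         1.00000000e+00]])}
```

View pics/top0.png

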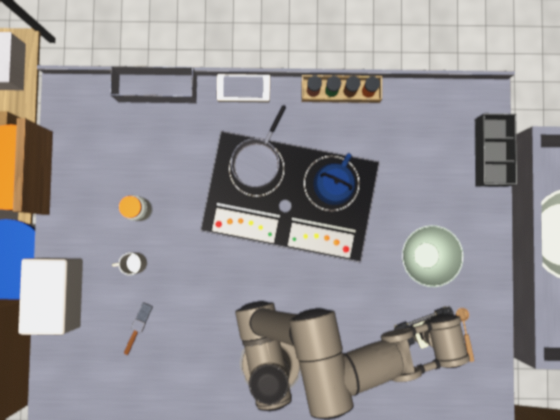

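View pics/side0.png

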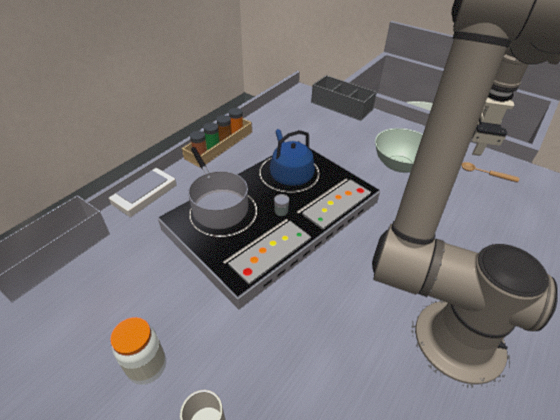

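Both views show the pan on the left (+y) zone. The target is the left strip: in the top view the green dot is near (270,234) and red near (219,224), in the side view near (299,234) and (247,271). Next I measure the six dots on the z=75 plane from both views.

```bash
cat > h.py <<'E'
import numpy as np, cv2
from scipy.spatial.transform import Rotation as R
from plant import sensors, imaging
def cast(c,T,uv,z):            # T: camera->world
    uv=np.atleast_2d(uv); d=np.c_[(uv[:,0]-c['cx'])/c['fx'],(uv[:,1]-c['cy'])/c['fy'],np.ones(len(uv))]@T[:3,:3].T
    return T[:3,3]+d*((z-T[2,3])/d[:,2])[:,None]
def tool(o):
    T=np.eye(4);T[:3,:3]=R.from_euler('xyz',o['tcp_rot']).as_matrix();T[:3,3]=o['tool_pos'];return T
def dots(im,roi,amin=4,up=4):
    x0,y0,x1,y1=roi; p=cv2.resize(im[y0:y1,x0:x1],None,fx=up,fy=up,interpolation=cv2.INTER_CUBIC)
    h=cv2.cvtColor(p,cv2.COLOR_BGR2HSV); m=((h[...,1]>110)&(h[...,2]>90)).astype(np.uint8)
    n,l,s,c=cv2.connectedComponentsWithStats(m); out=[]
    for i in range(1,n):
        if s[i,4]>=amin*up*up:
            w=(h[...,1]*(l==i)).astype(float); ys,xs=np.nonzero(w); ww=w[ys,xs]
            out.append([(np.dot(xs,ww)/ww.sum()+.5)/up-.5+x0,(np.dot(ys,ww)/ww.sum()+.5)/up-.5+y0,s[i,4]/up**2,np.median(h[...,0][l==i])])
    return np.array(out)
E
python3 - <<'E'
from h import *
np.set_printoptions(precision=1,suppress=True)
for n,roi,k in(("top",(208,212,282,244),1),("side",(228,222,312,284),1)):
    c=imaging.calibration(n);d=dots(cv2.imread(f"pics/{n}0.png"),roi)
    d=d[np.argsort(-d[:,0])];P=cast(c,np.linalg.inv(c['world_to_cam']),d[:,:2],75.7)
    print(n);print(np.c_[d,P]);print(np.linalg.norm(np.diff(P,axis=0),axis=1))
E
```

```text
top
[[260.2 227.    9.9  30.  504.5  42.8  75.7]
 [250.5 222.4  11.6  30.  520.5  78.2  75.7]
 [240.2 220.5  17.2  16.  527.2 115.9  75.7]
 [229.5 221.   21.2  16.  524.8 154.8  75.7]
 [218.2 223.7  28.1   1.  514.3 195.3  75.7]]
[38.9 38.3 39.  41.8]
side
[[298.6 234.2  10.9  66.  478.4   9.   75.7]
 [284.5 237.5  22.2  28.  502.9  43.2  75.7]
 [272.5 242.7  27.4  28.  518.4  78.8  75.7]
 [262.2 249.9  37.1  14.  525.2 116.5  75.7]
 [253.8 259.4  46.9  14.  523.2 155.5  75.7]
 [247.1 271.4  58.6   1.  512.4 196.2  75.7]]
[42.1 38.8 38.3 39.  42.1]
```

Both views agree within 2 mm: neighbouring dots are 38–42 mm apart, hob yaw is about −10.3°. The dot averages run from d1 (479.3, 8.7) to d6 (513.4, 195.7). I'll move above d1 with the fingers shut and tool x along the strip: 450 / −360 mm, spin −58.5°, then down to z≈110.

{"name": "arm_command", "arguments": {
  "increments": [1, 20, -16, 0, -3, 1, 60, -48, 0, -8, 1, 100, -80, 0, -14, 1, 145, -116, 0, -20, 1, 190, -152, 0, -26, 1, 235, -188, 0, -32, 1, 280, -224, 0, -38, 1, 325, -260, 0, -44, 1, 370, -296, 0, -50, 1, 410, -328, 0, -55, 1, 440, -352, 0, -58.5, 1, 450, -360, 10, -58.5, 1, 450, -360, 40, -58.5, 1, 450, -360, 80, -58.5, 1, 450, -360, 110, -58.5, 1, 450, -360, 117, -58.5, 1, 450, -360, 117, -58.5, 1, 450, -360, 117, -58.5]
}}

```text
time: 2.35
tool_pos: [480.0, 8.4, 110.8]
tcp_rot: [3.139, 0.0, 1.39]
contact_force: [0.5, 0.2, 0.4]
grip_width: 0.8
```

Run:
```python
from h import *
np.set_printoptions(precision=2,suppress=True)
o=sensors.get_obs();print(o['time'],o['tool_pos'],o['tcp_rot'],o['contact_force'],o['grip_width'])
im=imaging.capture("wrist");cv2.imwrite("pics/w1.png",im);c=imaging.calibration("wrist")
d=dots(im,(0,0,560,420),30,1);P=cast(c,tool(o)@c['hand_eye'],d[:,:2],75.7);print(np.c_[d,P])
```

```text
2.35 [479.99   8.44 110.82] [3.14 0.   1.39] [0.51 0.21 0.36] 0.7990194785874488
[[ 335.66   25.01 1562.     19.    525.13  116.61   75.7 ]
 [ 338.69  113.78  320.     30.    520.84   74.82   75.7 ]
 [ 316.58  184.01  285.     30.    503.69   39.9    75.7 ]
 [ 281.54  243.03  394.     66.    478.28    9.02   75.7 ]
 [ 275.79  316.12  225.     20.    465.95  -38.03   75.7 ]
 [ 293.55  300.91  121.     20.    478.6   -29.56   75.7 ]
 [ 293.81  336.38   80.     20.    474.41  -54.46   75.7 ]
 [ 269.36  368.39 3695.     20.    454.58  -75.48   75.7 ]]
```

View pics/w1.png

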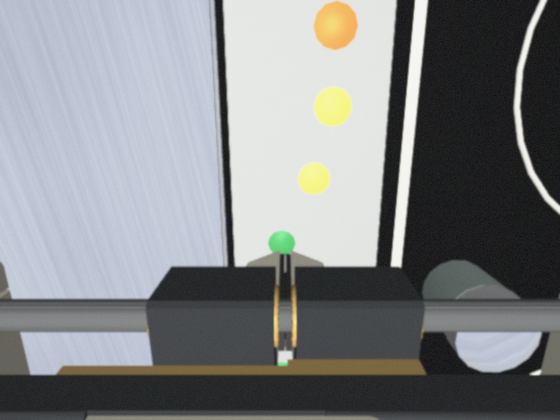

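The wrist view shows green d1 at (281,243) just ahead of the shut fingertips, with yellow d2 and d3 at (314,178) and (332,106). It casts to (478.3, 9.0), within 1 mm of the earlier value. In tool axes, the dots lie at x = 0, 38, 76, 114, 152, 190 and y = 0, 18, 27, 27, 18, 0. Now I descend close to contact.

{"name": "arm_command", "arguments": {
  "increments": [1, 0, 0, 10, 0, 1, 0, 0, 20, 0, 1, 0, 0, 26, 0, 1, 0, 0, 30, 0, 1, 0, 0, 30, 0, 1, 0, 0, 30, 0]
}}

```text
time: 3.15
tool_pos: [479.4, 8.8, 79.8]
tcp_rot: [3.141, 0.0, 1.391]
contact_force: [-0.1, -0.1, -0.2]
grip_width: 0.4
```

{"name": "arm_command", "arguments": {
  "increments": [1, 0, 0, 1, 0, 1, 0, 0, 2, 0, 1, 0, 0, 3, 0, 1, 0, 0, 3.5, 0, 1, 0, 0, 3.5, 0]
}}

```text
time: 3.78
tool_pos: [479.3, 8.8, 76.3]
tcp_rot: [3.141, 0.0, 1.391]
contact_force: [-0.7, 0.0, 1.7]
grip_width: 0.3
```

First contact came at 76.3, where the 76.5 mm dot top was expected. I press 2.5 mm more.

{"name": "arm_command", "arguments": {
  "increments": [1, 0, 0, 1, 0, 1, 0, 0, 2, 0, 1, 0, 0, 2.5, 0, 1, 0, 0, 2.5, 0]
}}

```text
time: 4.28
tool_pos: [479.3, 8.8, 73.8]
tcp_rot: [3.141, 0.0, 1.391]
contact_force: [-1.0, 0.8, 4.2]
grip_width: 0.5
```

4.2 N corresponds to about 2.5 mm of sink, as planned. I slide to dot 3, with holds on 2 and 3.

{"name": "arm_command", "arguments": {
  "increments": [1, 8, 4, 0, 0, 1, 16, 8, 0, 0, 1, 24, 12, 0, 0, 1, 32, 15.5, 0, 0, 1, 38, 18, 0, 0, 1, 38, 18, 0, 0, 1, 38, 18, 0, 0, 1, 46, 20.5, 0, 0, 1, 54, 23, 0, 0, 1, 62, 25, 0, 0, 1, 70, 26.5, 0, 0, 1, 76, 27, 0, 0, 1, 76, 27, 0, 0, 1, 76, 27, 0, 0]
}}

```text
time: 6.02
tool_pos: [519.8, 79.5, 73.9]
tcp_rot: [3.141, -0.001, 1.391]
contact_force: [1.5, 2.6, 4.3]
grip_width: 0.3
```

Run:
```python
from h import *
np.set_printoptions(precision=2,suppress=True)
o=sensors.get_obs();print(o['time'],o['tool_pos'],o['contact_force'])
im=imaging.capture("wrist");cv2.imwrite("pics/w2.png",im)
```

```text
6.025 [519.81  79.46  73.9 ] [1.52 2.6  4.35]
```

View pics/w2.png

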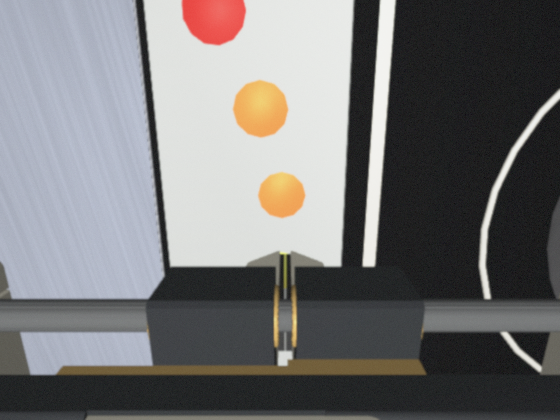

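The fingertips sit on dot 3: yellow shows through the finger gap at (285,260), and the force matches dot 1. Orange d4 and d5 lie ahead at (281,194) and (260,108), red d6 at (214,10). I continue to d6.

{"name": "arm_command", "arguments": {
  "increments": [1, 8, 0.5, 0, 0, 1, 16, 1, 0, 0, 1, 24, 1, 0, 0, 1, 32, 0.5, 0, 0, 1, 38, 0, 0, 0, 1, 38, 0, 0, 0, 1, 38, 0, 0, 0, 1, 46, -1.5, 0, 0, 1, 54, -3, 0, 0, 1, 62, -5, 0, 0, 1, 70, -7.5, 0, 0, 1, 76, -9, 0, 0, 1, 76, -9, 0, 0, 1, 76, -9, 0, 0]
}}

```text
time: 7.82
tool_pos: [524.1, 156.0, 73.7]
tcp_rot: [-3.141, -0.001, 1.391]
contact_force: [-0.3, 3.2, 5.2]
grip_width: 0.2
```

{"name": "arm_command", "arguments": {
  "increments": [1, 8, -3, 0, 0, 1, 16, -6.5, 0, 0, 1, 24, -10.5, 0, 0, 1, 32, -15, 0, 0, 1, 38, -18, 0, 0, 1, 38, -18, 0, 0, 1, 38, -18, 0, 0, 1, 38, -18, 0, 0]
}}

```text
time: 8.82
tool_pos: [513.0, 196.2, 73.7]
tcp_rot: [-3.141, -0.001, 1.391]
contact_force: [-1.1, 2.8, 5.2]
grip_width: 0.4
```

Run:
```python
from h import *
np.set_printoptions(precision=2,suppress=True)
o=sensors.get_obs();print(o['time'],o['tool_pos'],o['contact_force'])
w=imaging.capture("wrist")[200:420];t=imaging.capture("top")
a=cv2.imread("pics/top0.png");d=cv2.absdiff(a,t).max(2)
# loose-thing windows (top view): change count
for n,(x,y,r) in dict(pan=(257,167,28),kettle=(331,183,28),shaker=(285,206,8),mug=(131,264,14),jar=(132,208,16),basin=(432,256,32)).items():
    print(n,(d[y-r:y+r,x-r:x+r]>40).sum())
cv2.imwrite("pics/end.png",np.vstack([w,cv2.resize(t[110:290,180:420],(560,380))]))
```

```text
8.825 [513.03 196.21  73.67] [-1.05  2.82  5.18]
pan 0
kettle 0
shaker 0
mug 0
jar 0
basin 0
```

View pics/end.png

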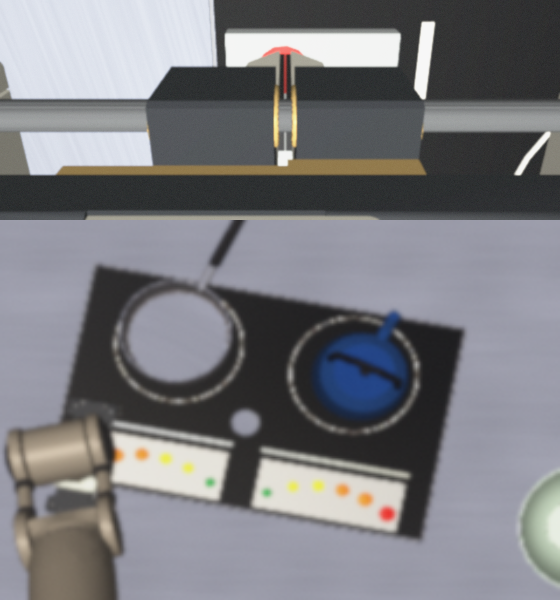

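The fingertips rest on the red dot: it shows through the finger gap and round the tips at (284,50). The pan, kettle and the other loose things show no change in the top view, and 5.2 N means about 3 mm of sink, well under 6.5 mm.

```bash
python3 -c "
from plant import ticket
print(ticket.close_job())"
```

```text
the job is handed in; nothing more can be done
None
```

I ran the shut fingertips along the strip in front of the saucepan (left_strip), over dots 1 to 6 in order. I handed the job in at 8.8 s, still resting on the red dot.

- **Position:** the TCP ended at (513.0, 196.2, 73.7) mm; the red dot was measured at (513.4, 195.7) mm. The last wrist picture shows red at the fingertips.
- **Force:** it read 4.2 N on dot 1, 4.3 N on dot 3 and 5.2 N on dots 5 and 6, so about 2.5–3.5 mm of strip travel against the 6.5 mm limit. I took no force reading at dots 2 and 4, and no contact force per dot, so those touches follow from the path and depth.
- **Loose things:** none of the six showed any changed pixels in the top view. The arm stayed away from the kettle's strip.
- **Disagreements:** the top and side views differed by about 2 mm in x, so I used their average. About 3 N of sideways force along the slide remained at rest on dots 5 and 6; I did not look into its cause.

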